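Clamp a carving blank with a torque-limiting cam knob

TASK

Put the wooden blank with the square boss flat on the clamp board and slide it gently fully home into the corner, against both the long fence and the end stop, before turning the clamp. Then turn the clamp's knob clockwise until the cam grips the blank and the knob's clutch slips and clicks; stop after one click or two, no more, and let go, leaving the blank clamped in the corner. Leave everything else on the bench where it is.

Things in the scene. Friction and masses are not known exactly. Their poses are not given: they have to be found in the camera images.
- blank_mid (a point): centre (half-way up, 26 mm above its underside) of the loose pale wood blank, 98 to 200 g: a base slab 100 (its x) x 64 (its y) x 24 mm high with a square boss 40 x 40 x 28 mm high in the middle of its top, for gripping. It may lie in the corner either way round (half a turn).
- corner_home (a point): on the board's upper face, 18 mm above the bench: where the centre of the blank's underside is when fully home, its long side on the fence, its end on the stop (within about 3 mm). x points along the fence to the end stop, y to the fence, z up. Fence face 32 mm away in +y, stop face 50 mm in +x; both stand 16 mm above the board.
- board: plywood clamp board fixed to the bench, 180 (x) x 200 (y) x 18 mm; origin under its centre, axes as corner_home, which lies at x +10, y +28 mm. The clamp's vertical axis stands at x +12, y -37 mm. At the start there are 5 mm or more between the cam and a blank that is home.
- cam_nose (a point): farthest point, 35 mm from the turning axis, of the black eccentric cam disc (26 mm radius), on its top 40 mm above the bench; x points outwards along the nose, marked by a thin bright strip. Turned clockwise seen from above it wedges the blank against fence and stop after some 1.0 to 1.7 rad. It turns freely (0.05 N m) until it meets the blank, and stays where it is left.
- knob_grip (a point): grip point of the grey bar knob, on the clamp's axis, 92 mm above the bench. Bar 52 long (its x), 13 thick (its y), 34 mm high (72 to 106 mm above the bench); pinch from above. It starts in line with the strip. Its clutch takes the cam along; when the cam is blocked it slips: the torque swings once a click (30 degrees), up to 0.35 N m (0.03 to 0.25 if held still, against 0.05 before).
- knob_end (a point): the end of the knob's bar that starts over the cam's nose, 26 mm from the axis, 92 mm above the bench; x points outwards along the bar. The angle about the axis from the nose clockwise to this end is how far the clutch has slipped.
- rosette: small round carved rosette, 68 mm across, 27 mm high, pale wood, no square boss; origin under its centre; a bystander.
- leaf: carved leaf, 90 x 50 x 16 mm, pale wood; origin under its centre; a bystander.
- stain: amber stain bottle, 60 mm across, 150 mm high; origin at the centre of its base; a bystander.
- jar: glass jar, 70 mm across, 90 mm high; origin at the centre of its base; a bystander.
- mallet: turned dark wooden mallet standing on its head, 90 mm across, 200 mm high; origin at the centre of its base; a bystander.
- stone: grey sharpening stone lying flat, 150 x 50 x 25 mm; origin under its centre; a bystander.
- chisel: wooden-handled tool lying flat, 220 mm long; origin under its middle; a bystander.
- brushpot: pot of brushes, 84 mm across, 200 mm high with the brushes; origin at the centre of its base; a bystander.
Not all that is in view belongs to the job. What is shaped like the part that bears blank_mid but blue is not meant.

How it is judged:
On the way, in this order (a step that is already met when the one before it is completed fails the run):
1. the blank lies flat and home in the corner (centre within 3.5 mm, square within 0.05 rad) while the cam and knob have not been turned yet (horizontal distance between blank_mid and corner_home below 0.0035 m and z of blank_mid in the frame of corner_home below 0.0285 m and angle between the x axis of blank_mid and the x axis of corner_home, either way round below 0.05 rad and angle between blank_mid's own z axis and vertical below 0.05 rad and distance of each of cam_nose, knob_end from where it was at the start of the episode below 0.004 m), for 0.2 s.
2. the knob has slipped one click against the clamped blank (horizontal distance between blank_mid and corner_home below 0.0035 m and z of blank_mid in the frame of corner_home below 0.0285 m and angle between the x axis of blank_mid and the x axis of corner_home, either way round below 0.05 rad and angle between blank_mid's own z axis and vertical below 0.05 rad and y of knob_end in the frame of cam_nose below -0.0101 m and contact force between cam and blank above 1.5 N), for 0.1 s.
At the end, for the whole second after the job is handed in: The blank lies flat in the corner (within 3.5 mm of home, square within 0.05 rad), at rest, the cam still pressing on it (over 1.5 N), and the knob has slipped one or two clicks (0.40 to 1.33 rad) (all of step 2 and not (x of knob_end in the frame of cam_nose below -0.0288 m) and linear speed of blank below 0.01 m/s); the robot touches nothing.
It fails at once if the knob is turned on beyond two clicks (more than 1.33 rad of slip) (x of knob_end in the frame of cam_nose below -0.0288 m).
It fails at once if the blank is rammed against the clamp board (over 80 N) (contact force between board and blank above 80 N).
It fails at once if a bystander is disturbed (moved over 25 mm) (distance of any of rosette, leaf, stain, jar, mallet, stone, chisel, brushpot from where it was at the start of the episode above 0.025 m).
It also fails if it takes over 70 s, if anything falls off the work surface, if the arm or the gripper's body presses on something with over 40 N, if the wrist force passes 120 N, or if a joint passes its speed limit or range.

ROBOT

A 7-joint arm with a two-finger parallel gripper is mounted at the origin on the work surface. World frame = base frame: x ahead of the robot, y to its left, z up, the work surface at z = 0. Lengths are in m, angles in rad, forces in N, time in s.
With the tool pointing down it reaches from about 0.4 to 0.875 m from the base axis. Payload 19.3 kg.
Tool frame: the origin (TCP) lies at the centre of the arm's flange, where the gripper is bolted on; the fingertips stand 173 mm ahead of it and the grasp point (between the pads) lies 155 mm ahead of it; z points along the fingers, x is the direction in which the jaws open and shut, and the axes are right-handed (so a half turn about z gives the same grasp; the last joint's range is limited). The gripper opens to 85 mm and grips with 20 to 120 N. Pads are 22 mm wide; open, the fingers measure 114 mm over their backs; the gripper's body (76 mm by 85 mm) begins 54 mm behind the grasp point. The pads swing forward as they close: fully open they stand 13 mm farther back than shut.
Start: joints at [1.074, 0.521, -0.036, 1.599, 0.021, 1.021, -0.113], TCP at [0.259, -0.569, 0.405] pointing down, gripper open.
Joint ranges: [-2.91, 2.91], [-0.3, 2.13], [-1.5, 1.42], [0.17, 2.43], [-1.26, 4.41], [0.16, 1.93], [-2.52, 2.52]. Speed limits (rad/s): [1.89, 1.89, 2.39, 2.39, 3.01, 3.01, 3.01].

INTERFACE

Orientations are given as [roll, pitch, yaw] about the fixed x, y, z axes, in that order (R = Rz(yaw) Ry(pitch) Rx(roll)).
In Python, from cell import manip, viewer, models gives the robot as it stands.
- The arm moves only by the tool carry_out, never from a script. Its argument "plan" is a list of rows, each a list of 3 entries, a list of its own where there are three numbers: the turn, a rotation vector about the tool's x, y, z in degrees, then the shift along the tool's x, y, z in m, then the opening, from 0 (shut) to 1 (fully open). In form: [[[rx, ry, rz], [tx, ty, tz], grip], ...]. A call has 1 to 20 rows; each row is the pose to reach, as a shift and turn from the pose commanded when the call began, along the tool's axes at that moment; what a row does not reach only later rows make up. A row lasts 1/8 s, in which the tool goes at most 62.5 mm and 10.7 degrees, less where a joint would pass 70% of its speed; a pose out of reach is approached as far as the arm can. A call with a gripper value outside its range is refused whole. The fingers move at their own pace and stop on an object; "squeeze" is the grip in N (left out, the last holds). Time passes only in rows, so rows that repeat a pose let the fingers close. It gives the time, the measured TCP pose, the force and the opening at its end, in the units of the state.
- manip.get_obs(): the state, without advancing time (a new reading comes with each control period).
- viewer.grab_frame(name): name is "scene" or "side" or "wrist"; returns a dict with "frame" (420x560x3 uint8, red, green, blue), "depth" (420x560 float32, m along the optical axis (not along the pixel's ray), 0 where there is no reading), "fx", "fy", "cx", "cy" (pixels), "position" and "rotation" of the camera in the world. Camera axes: x right, y down, z forward; pixel columns grow to the right and rows downward; lengths in m; the calibration is good to about 2 mm. A picture is of the moment at which its call begins.
- manip.job_done(): hands the job in, once; it reports no verdict.
Trained networks look in the newest picture that a camera, given by its name, has taken for a name from the list of things; names that differ only in an ending like _2 or _b are one class to them, and where a whole thing is asked for, a point or a joint stands for the part that bears it (a point fixed in the world has none). Each returns a list of dicts, best first, with "conf" (0 to 1); they miss things now and then, are a little off and sometimes report something else, mostly with a low value. They report only what shows in the picture. A call takes as long as a camera call. They do not tell look-alikes from the thing itself.
- models.masks_of(camera, label): "region" (420x560 bool, what is visible of it) and "box" ([left, top, width, height] in pixels, round what is visible of it).
- models.landmark_of(camera, label): "pixel" ([column, row] in pixels: a listed point, or the origin of a listed thing).
The state is a dict: "t": time; "joint_positions": joint angles; "joint_velocities": joint speeds; "joint_efforts": joint torques, N m; "ee_pos": TCP position; "eef_rot": TCP orientation; "ft_force": force on the tool from outside, world axes, zero at the start; "wrist_torque": the same for the moment, N m; "opening": finger opening in m.
Only numpy, scipy, OpenCV 4.12 (cv2) and the standard library are available. Lean on these libraries where they do the work, as an engineer would, in place of code of your own. Each camera call takes 0.05 s, during which the arm holds its last target. There are 200 camera calls.

## Working session

There is one attempt and no reset: what is moved stays moved. The work goes in short steps, Python scripts to look and compute and a tool call to move; the robot and the scene stay as the last step left them, time stands still between calls to the robot, and variables do not carry over. Pictures are saved under pics/ and viewed, about 8 in all and at most 12, crops included, and the job is handed in when it is done.

Besides the shell and the picture viewer there is one more tool, called after ">>>" as a command line: name --argument value ..., lists and objects as JSON in quotes. carry_out: Moves the arm, as the interface text tells. Its arguments: {"type":"object","properties":{"plan":{"type":"array"},"squeeze":{"type":"number"}},"required":["plan"]}

```bash
ls; mkdir -p pics; cat > h.py <<'E'
import numpy as np, cv2
from cell import manip, viewer, models
from scipy.spatial.transform import Rotation as R
def grab(n,save=None):
    f=viewer.grab_frame(n)
    if save: cv2.imwrite('pics/'+save,cv2.cvtColor(f['frame'],cv2.COLOR_RGB2BGR))
    return f
def rot(f):
    r=np.array(f['rotation'],float)
    return r if r.shape==(3,3) else R.from_euler('xyz',r).as_matrix()
def cloud(f):
    d=f['depth']; v,u=np.mgrid[:d.shape[0],:d.shape[1]]
    P=np.stack([(u-f['cx'])/f['fx']*d,(v-f['cy'])/f['fy']*d,d],-1)
    return P@rot(f).T+np.array(f['position'])
def ray(f,px,z):
    d=rot(f)@np.array([(px[0]-f['cx'])/f['fx'],(px[1]-f['cy'])/f['fy'],1])
    o=np.array(f['position']); return o+d*(z-o[2])/d[2]
def pix(f,p):
    c=rot(f).T@(np.array(p)-np.array(f['position'])); return [c[0]/c[2]*f['fx']+f['cx'],c[1]/c[2]*f['fy']+f['cy']]
E
python3 - <<'E'
from h import *
np.set_printoptions(precision=4,suppress=True)
print(manip.get_obs())
for n in ['scene','side','wrist']:
    f=grab(n,n+'0.png'); print(n,f['position'],f['rotation'],f['fx'])
    if n=='wrist': continue
    C=cloud(f)
    for l,z in [('blank_mid',.026),('corner_home',.018),('cam_nose',.04),('knob_grip',.092),('knob_end',.092),('board',0),('rosette',0),('leaf',0),('stain',0),('jar',0),('mallet',0),('stone',0),('chisel',0),('brushpot',0)]:
        for r in models.landmark_of(n,l)[:3]:
            print(l,round(r['conf'],2),np.array(r['pixel']),ray(f,r['pixel'],z))
a=[cv2.imread(f'pics/{n}0.png') for n in('scene','side')]
E
```

```text
pics
{'t': 0.0, 'joint_positions': array([ 1.0738,  0.5221, -0.0364,  1.6   ,  0.0212,  1.0211, -0.1128]), 'joint_velocities': array([-0.0014, -0.0017, -0.0002, -0.0013,  0.0006,  0.0001,  0.0006]), 'joint_efforts': array([  0.0005, -92.7096,   1.9801, -36.9926,   0.0179,   0.0081,
        -0.    ]), 'ee_pos': array([ 0.2587, -0.5688,  0.4041]), 'eef_rot': array([ 3.1415,  0.0012, -1.144 ]), 'ft_force': array([-0.5592, -0.1945, -0.3108]), 'wrist_torque': array([ 0.0133,  0.0034, -0.0028]), 'opening': 0.08515710200437211}
scene [ 1.3826 -0.092   1.474 ] [-2.5678  0.0119  1.3649] 519.0746781837323
blank_mid 0.93 [294.5 203.8] [0.4427 0.1465 0.026 ]
blank_mid 0.83 [431.  225.7] [0.6205 0.5612 0.026 ]
blank_mid 0.72 [339.6 137.8] [0.1948 0.372  0.026 ]
corner_home 0.64 [220.9 232.1] [ 0.4949 -0.1115  0.018 ]
cam_nose 0.54 [190.6 231.6] [ 0.4858 -0.2064  0.04  ]
cam_nose 0.24 [208.5 235.9] [ 0.5139 -0.1522  0.04  ]
knob_grip 0.47 [202.4 227.1] [ 0.5099 -0.1644  0.092 ]
knob_end 0.61 [190.6 227.1] [ 0.5021 -0.2004  0.092 ]
board 0.71 [209.6 235. ] [ 0.4871 -0.1498  0.    ]
rosette 0.81 [32
[... 847 characters left out ...]
4943 -0.1957  0.04  ]
knob_grip 0.53 [280.7 178.1] [ 0.5158 -0.171   0.092 ]
knob_end 0.5 [283.9 174.6] [ 0.5067 -0.199   0.092 ]
board 0.77 [290.3 200.8] [ 0.4769 -0.153   0.    ]
rosette 0.71 [236.  254.2] [0.6213 0.1807 0.    ]
leaf 0.54 [277.3 288.9] [0.4629 0.3196 0.    ]
stain 0.92 [224.2 197.3] [ 0.7467 -0.1518  0.    ]
jar 0.83 [203.1 233.9] [ 0.7626  0.0873 -0.    ]
mallet 0.65 [296.8 338.4] [0.3878 0.4868 0.    ]
stone 0.88 [266.3 163. ] [ 0.6233 -0.4546  0.    ]
stone 0.53 [201.8 234.3] [0.7666 0.09   0.    ]
chisel 0.7 [305.7 164.1] [ 0.44  -0.461  0.   ]
brushpot 0.66 [201.4 299.2] [0.678  0.3835 0.    ]
wrist [ 0.3212 -0.5408  0.3744] [ 2.8649  0.0008 -1.1431] 334.6996616512414
```

View pics/scene0.png

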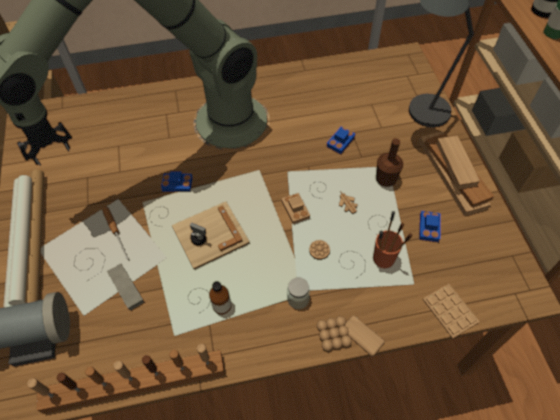

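View pics/side0.png

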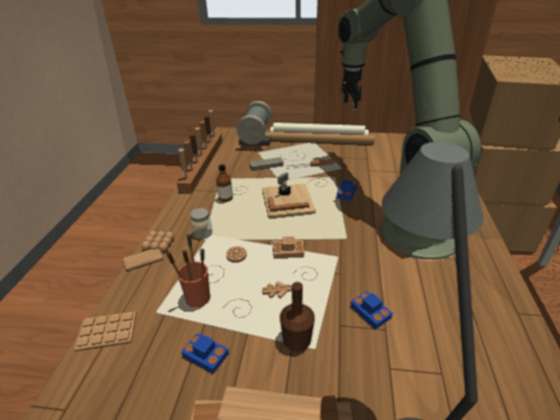

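The pale blank with the square boss is at scene (294,204), side (288,246). Its look-alikes are blue: scene (431,226), (340,138) and (177,182). The board is at scene (210,235), with the dark clamp on it. Next I'll check this in one crop and get depth fits.

```bash
python3 - <<'E'
from h import *
np.set_printoptions(precision=4,suppress=True)
f=grab('scene'); C=cloud(f)
im=cv2.cvtColor(f['frame'],cv2.COLOR_RGB2BGR)[180:275,160:325]
cv2.imwrite('pics/crop1.png',cv2.resize(im,None,fx=4.5,fy=4.5,interpolation=cv2.INTER_CUBIC))
for n in ['scene','side']:
    f=grab(n); C=cloud(f)
    def box(cx,cy,r,z0,z1):
        m=(abs(C[...,0]-cx)<r)&(abs(C[...,1]-cy)<r)&(C[...,2]>z0)&(C[...,2]<z1)&(f['depth']>0)
        p=C[m]; 
        if len(p)<5: return len(p)
        (c,s,a)=cv2.minAreaRect((p[:,:2]*1000).astype(np.float32)); return len(p),p.mean(0),c,s,a
    print(n,'slab+',box(.447,.145,.08,.015,.06)); print('boss',box(.447,.145,.08,.045,.06)); print('slabtop',box(.447,.145,.08,.018,.03))
    print('board',box(.482,-.152,.15,.01,.025)); print('fences',box(.482,-.152,.15,.029,.037)); print('cam',box(.50,-.175,.05,.038,.043)); print('knob',box(.50,-.175,.06,.09,.115))
E
```

```text
scene slab+ (509, array([0.4619, 0.1471, 0.032 ]), (454.2005615234375, 148.02658081054688), (106.62113189697266, 65.1139144897461), 10.130845069885254)
boss (127, array([0.4543, 0.1489, 0.0516]), (454.0852966308594, 149.07333374023438), (42.60197830200195, 40.78419494628906), 6.217182636260986)
slabtop (292, array([0.463 , 0.1467, 0.0244]), (454.7939453125, 148.48162841796875), (105.19766998291016, 63.616844177246094), 10.769181251525879)
board (2223, array([ 0.497 , -0.152 ,  0.0176]), (488.34747314453125, -155.2158966064453), (214.31094360351562, 300.5487365722656), 22.488628387451172)
fences (305, array([ 0.5038, -0.0964,  0.0332]), (496.2171936035156, -138.54148864746094), (151.689208984375, 148.21214294433594), 17.085126876831055)
cam (60, array([ 0.5172, -0.1885,  0.0405]), (516.5018920898438, -190.54135131835938), (50.70238494873047, 36.31071853637695), 54.110931396484375)
knob (95, array([ 0.5155, -0.1778,  0.1018]), (513.2857055664062, -178.1824951171875), (53.33194351196289, 16.883649826049805), 50.85966110229492)
side slab+ (484, array([0.4493, 0.1582, 0.0314]), (450.32293
[... 273 characters left out ...]
241]), (450.4715270996094, 150.68765258789062), (99.51246643066406, 66.99535369873047), 10.971159934997559)
board (1027, array([ 0.4837, -0.1358,  0.0176]), (488.7157897949219, -144.84283447265625), (180.2604522705078, 208.2800750732422), 17.00092887878418)
fences (209, array([ 0.4916, -0.0918,  0.0332]), (500.54248046875, -108.74760437011719), (139.0977783203125, 158.1829376220703), 41.616947174072266)
cam (46, array([ 0.4997, -0.1799,  0.04  ]), (503.64215087890625, -180.8239288330078), (47.35947799682617, 49.66689682006836), 20.421707153320312)
knob (60, array([ 0.5109, -0.1725,  0.1001]), (511.200439453125, -175.29811096191406), (54.01594543457031, 17.183740615844727), 53.76759719848633)
```

View pics/crop1.png

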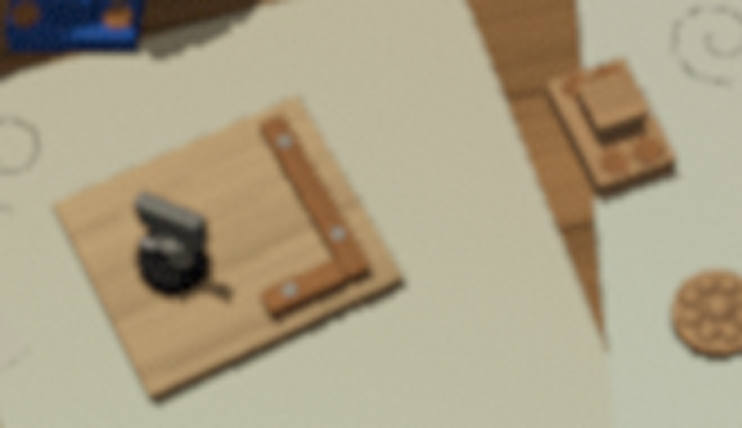

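The crop confirms it. The pale blank with boss is at scene (293,206). The board is turned about +17°, with the fence toward +y and the stop toward +x. I'll look at the board from above on the way to the blank.

```bash
cat >> h.py <<'E'
def go(p,yaw,cur=None):
    "print turn(deg) and shift in current tool frame for tool-down target"
    o=manip.get_obs(); p0,r0=(o['ee_pos'],R.from_euler('xyz',o['eef_rot'])) if cur is None else (np.array(cur[0]),R.from_euler('xyz',[np.pi,0,np.radians(cur[1])]))
    t=R.from_euler('xyz',[np.pi,0,np.radians(yaw)])
    print('turn',np.round((r0.inv()*t).as_rotvec(True),2),'shift',np.round(r0.inv().apply(np.array(p)-p0),4))
E
python3 -c "
from h import *
go([.47,-.125,.46],17)"
```

```text
turn [ -0.     0.   -82.55] shift [-0.3167 -0.3761 -0.0553]
```

>>> carry_out --plan '[[[0, 0, -82.5], [-0.317, -0.376, -0.055], 1], [[0, 0, -82.5], [-0.317, -0.376, -0.055], 1], [[0, 0, -82.5], [-0.317, -0.376, -0.055], 1], [[0, 0, -82.5], [-0.317, -0.376, -0.055], 1], [[0, 0, -82.5], [-0.317, -0.376, -0.055], 1], [[0, 0, -82.5], [-0.317, -0.376, -0.055], 1], [[0, 0, -82.5], [-0.317, -0.376, -0.055], 1], [[0, 0, -82.5], [-0.317, -0.376, -0.055], 1], [[0, 0, -82.5], [-0.317, -0.376, -0.055], 1], [[0, 0, -82.5], [-0.317, -0.376, -0.055], 1], [[0, 0, -82.5], [-0.317, -0.376, -0.055], 1], [[0, 0, -82.5], [-0.317, -0.376, -0.055], 1]]'

```text
t: 3.2
ee_pos: [0.4695, -0.1255, 0.4596]
eef_rot: [3.142, 0.0, 0.294]
ft_force: [0.1, -0.3, 0.0]
opening: 0.0859
```

```bash
python3 - <<'E'
from h import *
np.set_printoptions(precision=4,suppress=True)
o=manip.get_obs();print(o['t'],o['ee_pos'],np.degrees(o['eef_rot']))
f=grab('wrist','w1.png'); C=cloud(f)
print(f['position'],np.degrees(f['rotation']))
for l,z in [('blank_mid',.026),('corner_home',.018),('cam_nose',.04),('knob_grip',.092),('knob_end',.092),('board',0)]:
    for r in models.landmark_of('wrist',l)[:2]: print(l,round(r['conf'],2),np.array(r['pixel']),ray(f,r['pixel'],z))
def fit(z0,z1,r=.14,c=(.487,-.145)):
    m=(np.hypot(C[...,0]-c[0],C[...,1]-c[1])<r)&(C[...,2]>z0)&(C[...,2]<z1); p=C[m]
    return len(p),p.mean(0),cv2.minAreaRect((p[:,:2]*1000).astype(np.float32))
print('board',fit(.012,.023));print('fence',fit(.03,.037,.075,(.505,-.10)));print('cam',fit(.037,.043,.04,(.513,-.178)));print('knob',fit(.1,.112,.05,(.513,-.178)))
np.savez('w1.npz',C=C,im=f['frame'])
E
```

```text
3.2 [ 0.4695 -0.1255  0.4596] [179.9966   0.0156  16.8511]
[ 0.4493 -0.06    0.4294] [164.2581   0.0983  16.9047]
blank_mid 0.79 [ 90.7 211. ] [ 0.2548 -0.237   0.026 ]
corner_home 0.71 [300.  176.1] [ 0.493  -0.1199  0.018 ]
cam_nose 0.81 [275.2 245.7] [ 0.4879 -0.2088  0.04  ]
knob_grip 0.74 [307.6 243.4] [ 0.5153 -0.1763  0.092 ]
knob_end 0.94 [283.2 257.7] [ 0.4951 -0.1998  0.092 ]
board 0.76 [289.9 194.6] [ 0.4897 -0.1497  0.    ]
board (16881, array([ 0.4804, -0.1452,  0.0184]), ((487.0888671875, -147.42787170410156), (180.21746826171875, 199.78504943847656), 16.589624404907227))
fence (2698, array([ 0.5052, -0.0832,  0.0342]), ((498.5238037109375, -116.18374633789062), (121.07817840576172, 106.15077209472656), 16.84507179260254))
cam (658, array([ 0.4945, -0.1806,  0.0404]), ((495.5508117675781, -180.10159301757812), (51.14986038208008, 30.26850700378418), 53.68215560913086))
knob (653, array([ 0.5089, -0.1781,  0.1057]), ((509.4162902832031, -179.49217224121094), (51.85314178466797, 13.871084213256836), 53.76145935058594))
```

View pics/w1.png

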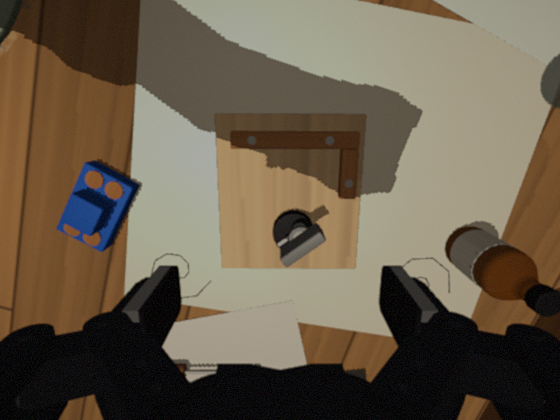

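The wrist view shows the board with the fence at (295,140), the stop at (348,172) and the knob at (300,245). The board fit is 180.2 x 199.8 mm, which matches the given size, and the knob sits within 1 mm of where the drawing puts it. Now on to the blank.

```bash
python3 - <<'E'
from h import *
np.set_printoptions(precision=4,suppress=True)
d=np.load('w1.npz');C=d['C'].reshape(-1,3)
a=np.radians(16.7);B=C-[.4871,-.1474,0];q=np.c_[B[:,0]*np.cos(a)+B[:,1]*np.sin(a),-B[:,0]*np.sin(a)+B[:,1]*np.cos(a),B[:,2]]
t=q[(q[:,2]>.031)&(q[:,2]<.037)]
F=t[(t[:,0]>-.05)&(t[:,0]<.04)&(t[:,1]>.03)];S=t[(t[:,0]>.03)&(t[:,1]<.05)&(t[:,1]>.0)]
print('fence y',np.percentile(F[:,1],[1,50,99]),'per x',[np.percentile(F[(F[:,0]>x)&(F[:,0]<x+.02),1],2) for x in(-.05,-.02,.01)])
print('stop x',np.percentile(S[:,0],[1,50,99]))
go([.452,.149-.0,.36],10.5)
E
```

```text
fence y [0.0601 0.0701 0.0797] per x [np.float64(0.06009078288492896), np.float64(0.06024210186968399), np.float64(0.06036993628372232)]
stop x [0.0601 0.0696 0.0797]
turn [-0.    0.    6.45] shift [ 0.0628 -0.2671  0.0997]
```

>>> carry_out --plan '[[[0, 0, 6.4], [0.063, -0.267, 0.1], 1], [[0, 0, 6.4], [0.063, -0.267, 0.1], 1], [[0, 0, 6.4], [0.063, -0.267, 0.1], 1], [[0, 0, 6.4], [0.063, -0.267, 0.1], 1], [[0, 0, 6.4], [0.063, -0.267, 0.1], 1], [[0, 0, 6.4], [0.063, -0.267, 0.1], 1], [[0, 0, 6.4], [0.063, -0.267, 0.1], 1]]'

```text
t: 4.42
ee_pos: [0.4523, 0.1486, 0.3597]
eef_rot: [3.141, 0.0, 0.184]
ft_force: [0.7, 0.6, 0.0]
opening: 0.0854
```

```bash
python3 - <<'E'
from h import *
np.set_printoptions(precision=4,suppress=True)
o=manip.get_obs();print(o['t'],o['ee_pos'],np.degrees(o['eef_rot']))
f=grab('wrist','w2.png'); C=cloud(f)
def fit(z0,z1,r=.08,c=(.451,.149)):
    m=(np.hypot(C[...,0]-c[0],C[...,1]-c[1])<r)&(C[...,2]>z0)&(C[...,2]<z1); p=C[m]
    return len(p),p.mean(0),cv2.minAreaRect((p[:,:2]*1000).astype(np.float32))
print('slab',fit(.021,.027));print('boss',fit(.049,.056))
E
```

```text
4.425 [0.4523 0.1486 0.3597] [179.9822   0.01    10.5431]
slab (4662, array([0.4489, 0.1521, 0.0249]), ((449.45452880859375, 148.36294555664062), (100.05889129638672, 63.30611038208008), 10.44001293182373))
boss (2082, array([0.4494, 0.1489, 0.0523]), ((449.47564697265625, 148.44476318359375), (39.990562438964844, 39.43131637573242), 10.251511573791504))
```

View pics/w2.png

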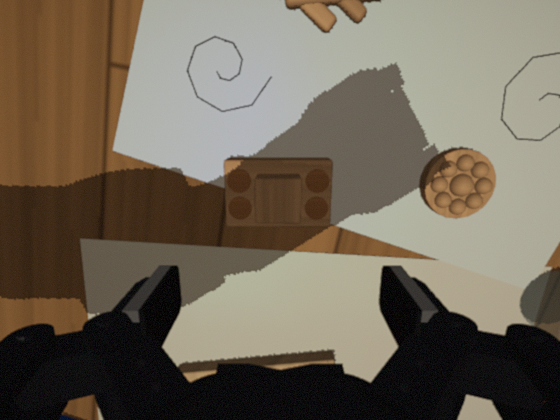

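The blank is at wrist (278,195), measuring 100 x 63 mm with a 40 mm boss, so the fit agrees. The centre is (0.4495, 0.1484) and the yaw is 10.35°. I'll descend and grip.

>>> carry_out --plan '[[[0, 0, 0], [-0.003, 0, 0.06], 1], [[0, 0, 0], [-0.003, 0, 0.11], 1], [[0, 0, 0], [-0.003, 0, 0.14], 1], [[0, 0, 0], [-0.003, 0, 0.159], 1], [[0, 0, 0], [-0.003, 0, 0.159], 1], [[0, 0, 0], [-0.003, 0, 0.159], 1], [[0, 0, 0], [-0.003, 0, 0.159], 0], [[0, 0, 0], [-0.003, 0, 0.159], 0], [[0, 0, 0], [-0.003, 0, 0.159], 0], [[0, 0, 0], [-0.003, 0, 0.159], 0], [[0, 0, 0], [-0.003, 0, 0.159], 0], [[0, 0, 0], [-0.003, 0, 0.159], 0], [[0, 0, 0], [-0.003, 0, 0.159], 0]]' --squeeze 40

```text
t: 6.1
ee_pos: [0.4494, 0.1485, 0.2012]
eef_rot: [3.141, -0.001, 0.184]
ft_force: [-1.7, -1.5, 11.5]
opening: 0.0395
```

```bash
python3 - <<'E'
from h import *
a=np.radians(16.8); 
P=np.array([.4886,-.1177]);ux=np.array([np.cos(a),np.sin(a)]);uy=np.array([-ux[1],ux[0]])
T=P-0.006*ux-0.006*uy
o=manip.get_obs();print(o['t'],o['ee_pos'],o['eef_rot'],o['opening'],o['ft_force'])
go([*o['ee_pos'][:2],o['ee_pos'][2]+.10],np.degrees(o['eef_rot'][2]))
go([*T,o['ee_pos'][2]+.10],16.8+.1); go([*T,o['ee_pos'][2]+.024],16.9)
print(T)
E
```

```text
6.1 [0.44940121 0.14845944 0.20124549] [ 3.14134202e+00 -8.16491348e-04  1.84048617e-01] 0.039518454452552684 [-1.65406612 -1.45624352 11.49607856]
turn [ 0.01 -0.05 -0.  ] shift [ 0.0001  0.     -0.1   ]
turn [ 0.02 -0.05 -6.35] shift [-0.0154  0.2755 -0.0999]
turn [ 0.02 -0.05 -6.35] shift [-0.0155  0.2755 -0.0239]
[ 0.48459027 -0.12517811]
```

>>> carry_out --plan '[[[0, 0, 0], [0, 0, -0.03], 0], [[0, 0, 0], [0, 0, -0.08], 0], [[0, 0, 0], [0, 0, -0.1], 0], [[0, 0, -2], [-0.003, 0.055, -0.1], 0], [[0, 0, -4], [-0.006, 0.11, -0.1], 0], [[0, 0, -6.4], [-0.009, 0.165, -0.1], 0], [[0, 0, -6.4], [-0.012, 0.22, -0.1], 0], [[0, 0, -6.4], [-0.0145, 0.26, -0.1], 0], [[0, 0, -6.4], [-0.0145, 0.274, -0.1], 0], [[0, 0, -6.4], [-0.0145, 0.2744, -0.1], 0], [[0, 0, -6.4], [-0.0145, 0.2744, -0.1], 0]]'

```text
t: 7.48
ee_pos: [0.4852, -0.1226, 0.3008]
eef_rot: [-3.141, -0.0, 0.298]
ft_force: [-0.4, 0.9, -1.2]
opening: 0.0391
```

```bash
python3 - <<'E'
from h import *
o=manip.get_obs();print(o['t'],o['ee_pos'],np.degrees(o['eef_rot']),o['opening'],o['ft_force'])
a=np.radians(16.8);ux=np.array([np.cos(a),np.sin(a)]);uy=np.array([-ux[1],ux[0]])
e=o['ee_pos'][:2]-[.4886,-.1177];print('board-frame err',e@ux,e@uy)
f=grab('wrist','w3.png');C=cloud(f)
for n in ('wrist','scene','side'):
    f=grab(n);C=cloud(f);m=(np.hypot(C[...,0]-o['ee_pos'][0],C[...,1]-o['ee_pos'][1])<.065)&(C[...,2]>.119)&(C[...,2]<.1285);p=C[m]
    if len(p)>9: print(n,len(p),p.mean(0),cv2.minAreaRect((p[:,:2]*1000).astype(np.float32)))
E
```

```text
7.475 [ 0.48522164 -0.12258686  0.30077363] [-1.79974039e+02 -8.01549579e-03  1.70468213e+01] 0.039091750667459256 [-0.4302896   0.88807499 -1.24727103]
board-frame err -0.004646625748890271 -0.0037018295415207508
wrist 11243 [ 0.47927663 -0.10571534  0.1243167 ] ((484.5328674316406, -122.6756591796875), (100.1604995727539, 63.4896354675293), 16.98948097229004)
scene 253 [ 0.5061057  -0.12461147  0.12389991] ((489.474365234375, -121.83882141113281), (104.93849182128906, 63.54769515991211), 18.309192657470703)
side 164 [ 0.48460872 -0.11061116  0.12349405] ((485.62994384765625, -120.60919189453125), (100.02154541015625, 66.78916931152344), 13.996000289916992)
```

>>> carry_out --plan '[[[0, 0, 0], [0, 0, 0.04], 0], [[0, 0, 0], [0, 0, 0.065], 0], [[0, 0, 0], [0, 0, 0.075], 0], [[0, 0, 0], [0, 0, 0.079], 0], [[0, 0, 0], [0, 0, 0.081], 0], [[0, 0, 0], [0, 0, 0.081], 0], [[0, 0, 0], [0, 0, 0.081], 0]]'

```text
t: 8.55
ee_pos: [0.4853, -0.124, 0.2201]
eef_rot: [3.141, -0.001, 0.296]
ft_force: [0.0, 0.6, -1.6]
opening: 0.0393
```

```bash
python3 - <<'E'
from h import *
o=manip.get_obs();print(o['t'],o['ee_pos'],np.degrees(o['eef_rot']),o['opening'],o['ft_force'])
E
```

```text
8.55 [ 0.48532167 -0.12401411  0.22013795] [ 1.79977546e+02 -2.93567446e-02  1.69455348e+01] 0.03933700730991189 [ 0.03957102  0.56016401 -1.58938786]
```

>>> carry_out --plan '[[[0, 0, 0], [0, 0, 0.001], 0], [[0, 0, 0], [0, 0, 0.0015], 0], [[0, 0, 0], [0, -0.001, 0.0015], 0], [[0, 0, 0], [0, -0.002, 0.0015], 0], [[0, 0, 0], [0, -0.003, 0.0015], 0], [[0, 0, 0], [0, -0.004, 0.0015], 0], [[0, 0, 0], [0, -0.0045, 0.0015], 0], [[0, 0, 0], [0, -0.0045, 0.0015], 0]]'

```text
t: 9.55
ee_pos: [0.4847, -0.121, 0.2193]
eef_rot: [3.138, -0.002, 0.294]
ft_force: [2.7, -11.3, 16.6]
opening: 0.0393
```

```bash
cat > st.py <<'E'
from h import *
np.set_printoptions(precision=4,suppress=True)
a=np.radians(16.8);ux=np.array([np.cos(a),np.sin(a)]);uy=np.array([-ux[1],ux[0]])
for i in range(3):
    grab('wrist');o=manip.get_obs();e=o['ee_pos'][:2]-[.4886,-.1177];F=o['ft_force']
    print(o['t'],o['ee_pos'],np.degrees(o['eef_rot'])[2],o['opening'],'F board',F[:2]@ux,F[:2]@uy,F[2],'err',e@ux,e@uy, o['wrist_torque'])
E
python3 st.py
```

```text
9.6 [ 0.4847 -0.121   0.2193] 16.871155804666664 0.03923801887031142 F board -1.8223322478265307 -10.96695981315993 16.568107357975563 err -0.004698541082728984 -0.0020436615478464804 [-2.2651 -0.1606  0.0207]
9.65 [ 0.4847 -0.121   0.2193] 16.873070038717614 0.03908833917557193 F board -1.2220949445678242 -10.345892545531424 16.93001157910645 err -0.004684732311872538 -0.0020204915404230892 [-2.2561 -0.1864  0.016 ]
9.7 [ 0.4847 -0.121   0.2193] 16.86723406042793 0.039090141163538754 F board -2.1551572997743325 -10.3512801377125 16.66811947539919 err -0.0046998387596776815 -0.002069296482732322 [-2.238  -0.1707  0.0286]
```

>>> carry_out --plan '[[[0, 0, 0], [0, 0, -0.0008], 0], [[0, 0, 0], [0, 0, -0.001], 0], [[0, 0, 0], [0, -0.0005, -0.001], 0], [[0, 0, 0], [0, -0.0005, -0.001], 0]]'

```text
t: 10.2
ee_pos: [0.4838, -0.1192, 0.2193]
eef_rot: [3.141, -0.0, 0.296]
ft_force: [0.5, -3.1, 4.1]
opening: 0.0392
```

```bash
python3 st.py
```

```text
10.25 [ 0.4838 -0.1192  0.2193] 16.946509068481376 0.039198254453188884 F board -1.163333188609095 -3.14208078634802 5.715218596686421 err -0.005020159214870829 -8.512896380902875e-05 [-0.6581 -0.1857 -0.0892]
10.3 [ 0.4838 -0.1193  0.2193] 16.941867908890934 0.039265844192373466 F board -0.5237099645795056 -3.3274345284807922 5.036254250975561 err -0.005006122513599881 -0.00012188989172708673 [-0.6966 -0.1481 -0.0215]
10.35 [ 0.4838 -0.1193  0.2193] 16.941632161246112 0.03949435802925415 F board -1.2589682904491528 -3.577558208611749 5.3260885088524 err -0.005009861458986983 -0.0001171047497301801 [-0.6791 -0.1997 -0.0669]
```

>>> carry_out --plan '[[[0, 0, 0], [0.001, 0, 0], 0], [[0, 0, 0], [0.002, 0, 0], 0], [[0, 0, 0], [0.003, 0, 0], 0], [[0, 0, 0], [0.004, 0, 0], 0], [[0, 0, 0], [0.0048, 0, 0], 0], [[0, 0, 0], [0.0048, 0, 0], 0]]'

```text
t: 11.1
ee_pos: [0.4868, -0.1184, 0.2193]
eef_rot: [3.141, 0.005, 0.295]
ft_force: [-16.0, -5.2, 24.6]
opening: 0.0396
```

```bash
python3 st.py
```

```text
11.15 [ 0.4868 -0.1183  0.2193] 16.91121172186632 0.03944573054082757 F board -17.40577627617068 -0.5589486352905642 24.322680452640746 err -0.0019107263758461476 -5.844817358904549e-05 [-1.0305  3.0947 -0.0829]
11.2 [ 0.4868 -0.1183  0.2193] 16.90821737517672 0.039063591729161865 F board -16.829832774325382 0.5069538047545654 24.18775792942847 err -0.0019198164727589205 -5.0519123628121475e-05 [-1.0582  3.0562 -0.0024]
11.25 [ 0.4868 -0.1183  0.2193] 16.907067507850943 0.03958454964200739 F board -17.197537897550944 -0.9407287794990671 24.73458510636071 err -0.001906676600054405 -5.618295523889265e-05 [-1.064   3.0774 -0.0486]
```

>>> carry_out --plan '[[[0, 0, 0], [0, 0, -0.0008], 0], [[0, 0, 0], [0, 0, -0.0014], 0], [[0, 0, 0], [0, 0, -0.0014], 0]]'

```text
t: 11.62
ee_pos: [0.4882, -0.1179, 0.2204]
eef_rot: [-3.142, 0.001, 0.296]
ft_force: [-1.1, -5.0, -1.5]
opening: 0.0395
```

```bash
python3 st.py; cat > fit.py <<'E'
from h import *
import sys
a=np.radians(16.8);f=grab('wrist',sys.argv[1]);C=cloud(f).reshape(-1,3)
B=C-[.4871,-.1474,0];q=np.c_[B[:,0]*np.cos(a)+B[:,1]*np.sin(a),-B[:,0]*np.sin(a)+B[:,1]*np.cos(a),B[:,2]]
def P(z0,z1,x0,x1,y0,y1): return q[(q[:,2]>z0)&(q[:,2]<z1)&(q[:,0]>x0)&(q[:,0]<x1)&(q[:,1]>y0)&(q[:,1]<y1)]
s=P(.038,.046,-.07,.075,-.03,.075);(c,w,g)=cv2.minAreaRect((s[:,:2]*1000).astype(np.float32))
b=P(.066,.074,-.05,.07,-.01,.07);
print('slab centre (home 10,28)',np.round(c,2),np.round(w,1),round(g,2),'z',s[:,2].mean(), 'x',np.percentile(s[:,0],[.5,99.5]),'y',np.percentile(s[:,1],[.5,99.5]))
if len(b)>50: print('boss',cv2.minAreaRect((b[:,:2]*1000).astype(np.float32)),b[:,2].mean())
F=P(.030,.0365,-.05,.04,.05,.09);S=P(.030,.0365,.05,.09,-.0,.05);print('fence y',np.percentile(F[:,1],[1,99]),'stop x',np.percentile(S[:,0],[1,99]))
k=P(.1,.112,-.03,.05,-.08,0.0)
if len(k)>50: print('knob',cv2.minAreaRect((k[:,:2]*1000).astype(np.float32)),len(k))
E
python3 fit.py w4.png
```

```text
11.675 [ 0.4882 -0.1179  0.2204] 16.946664547425346 0.03954448974536715 F board -2.3316969787724213 -5.047812634207149 -0.7518441418118953 err -0.000388000359265264 -4.371816591040452e-05 [-1.1739  0.3466 -0.1156]
11.725 [ 0.4883 -0.1179  0.2204] 16.941177570993595 0.03928848703390526 F board -2.427981074224701 -3.4827010119141537 -1.9566446301278155 err -0.0003790558654118833 -6.315827161569651e-05 [-1.1793  0.4017 -0.1239]
11.775 [ 0.4883 -0.1178  0.2205] 16.944628277129826 0.03942884840765219 F board -2.9601168935010227 -3.469319670511691 -1.7674033749855376 err -0.00035994157877330133 -2.749047448774408e-05 [-1.1579  0.3759 -0.1196]
slab centre (home 10,28) [ 8.95 14.86] [100.4  89.7] 0.04 z 0.04345840758853235 x [-0.04035877  0.05805379] y [-0.02931118  0.0594182 ]
boss ((9.112754821777344, 27.754127502441406), (66.72467803955078, 40.29377746582031), 0.14757461845874786) 0.07140805407122178
fence y [0.05898687 0.07954713] stop x [0.06165332 0.07980723]
```

>>> carry_out --plan '[[[0, 0, 0], [0.0007, 0, 0], 0], [[0, 0, 0], [0.0014, 0, 0], 0], [[0, 0, 0], [0.002, 0, 0], 0], [[0, 0, 0], [0.002, 0, 0], 0]]'

```text
t: 12.32
ee_pos: [0.49, -0.1173, 0.2205]
eef_rot: [-3.142, 0.001, 0.296]
ft_force: [-4.2, -4.8, 1.6]
opening: 0.0393
```

```bash
python3 st.py; python3 fit.py w5.png
```

```text
12.375 [ 0.49   -0.1173  0.2205] 16.92921767635509 0.039294962059412186 F board -5.119698786936201 -3.4733653739989374 2.3553415980960266 err 0.0014176296412581242 -1.66150505426233e-05 [-1.1819  0.9204 -0.1924]
12.425 [ 0.49   -0.1173  0.2206] 16.934730256721604 0.0393636009422071 F board -5.1368841695318785 -3.344107201454498 2.5917208647055596 err 0.0014409854110157211 -2.2932941908291953e-06 [-1.128   0.913  -0.2958]
12.475 [ 0.49   -0.1173  0.2205] 16.93190197998377 0.039158619913847566 F board -5.053512961006439 -3.581814374883109 1.1415031526861021 err 0.0014343778124340512 -1.3086757209944692e-05 [-1.2049  0.9075 -0.1781]
slab centre (home 10,28) [10.56 14.91] [100.3  89.8] 0.02 z 0.04350205035363295 x [-0.03864063  0.05973304] y [-0.02946044  0.05943592]
boss ((10.712715148925781, 27.837871551513672), (67.04551696777344, 40.15105056762695), 0.3857225775718689) 0.07146720664047732
fence y [0.05905343 0.07953214] stop x [0.06317736 0.07993114]
```

>>> carry_out --plan '[[[0, 0, 0], [0.0006, 0, 0], 0], [[0, 0, 0], [0.0012, -0.0003, 0], 0], [[0, 0, 0], [0.0012, -0.0003, 0.0005], 0], [[0, 0, 0], [0.0012, -0.0003, 0.001], 0], [[0, 0, 0], [0.0012, -0.0003, 0.001], 0]]'

```text
t: 13.15
ee_pos: [0.4904, -0.117, 0.2195]
eef_rot: [3.141, 0.003, 0.295]
ft_force: [-9.5, -7.2, 6.4]
opening: 0.0394
```

```bash
python3 st.py; python3 fit.py w6.png
```

```text
13.2 [ 0.4904 -0.1171  0.2195] 16.88583880925229 0.03939590506769072 F board -12.102599703567478 -3.143932747473634 7.821891443614803 err 0.0018903514108602059 0.00010268493365310765 [-1.5682  2.0847 -0.4232]
13.25 [ 0.4904 -0.117   0.2195] 16.89024382534993 0.03931503542638362 F board -11.407135132472007 -4.1363101977564485 7.239099441247043 err 0.0019118943470029857 0.0001362796151262377 [-1.6414  2.0684 -0.4628]
13.3 [ 0.4904 -0.117   0.2195] 16.890755415291526 0.03930627418079612 F board -11.051534549544419 -3.205420425300212 6.164743447533011 err 0.0018880233403684719 0.00014021570987422024 [-1.6202  2.0653 -0.4742]
slab centre (home 10,28) [10.54 14.9 ] [ 89.7 100.7] 89.88 z 0.04267027592329772 x [-0.0385664   0.05979321] y [-0.02910197  0.05947205]
boss ((10.865386962890625, 27.883642196655273), (40.19618225097656, 66.63926696777344), 89.41326141357422) 0.07050521989745971
fence y [0.05918106 0.07953863] stop x [0.06285836 0.07989664]
```

The blank has stopped against the end stop: force rose to 11 N with no further motion. It is also on the fence and down on the board. I'll ease off, release and lift to check.

>>> carry_out --plan '[[[0, 0, 0], [-0.001, 0.0002, 0.0004], 0], [[0, 0, 0], [-0.001, 0.0002, 0.0004], 0], [[0, 0, 0], [-0.001, 0.0002, 0.0004], 0.7], [[0, 0, 0], [-0.001, 0.0002, 0.0004], 0.7], [[0, 0, 0], [-0.001, 0.0002, 0.0004], 0.9], [[0, 0, 0], [-0.001, 0.0002, 0.0004], 1], [[0, 0, 0], [-0.001, 0.0002, 0], 1], [[0, 0, 0], [-0.001, 0.0002, -0.01], 1], [[0, 0, 0], [-0.001, 0.0002, -0.05], 1], [[0, 0, 0], [-0.001, 0.0002, -0.1], 1], [[0, 0, 0], [-0.001, 0.0002, -0.15], 1], [[0, 0, 0], [-0.001, 0.0002, -0.18], 1], [[0, 0, 0], [-0.001, 0.0002, -0.18], 1], [[0, 0, 0], [-0.001, 0.0002, -0.18], 1]]'

```text
t: 15.1
ee_pos: [0.4901, -0.117, 0.3994]
eef_rot: [-3.142, 0.0, 0.296]
ft_force: [-0.3, 0.1, -0.2]
opening: 0.0857
```

```bash
python3 st.py|tail -1; python3 fit.py w7.png
```

```text
15.25 [ 0.4903 -0.117   0.3989] 16.964761409635898 0.08533461971476711 F board 0.630246172321323 0.6131519805879658 0.31115945725046923 err 0.001805076547140949 0.00021633985357292552 [ 0.0111  0.027  -0.0024]
slab centre (home 10,28) [10.18 14.84] [ 89.6 100.2] 89.81 z 0.04269438758467885 x [-0.03919854  0.05963453] y [-0.02939314  0.05927849]
boss ((10.412036895751953, 27.55742645263672), (40.30162811279297, 39.494346618652344), 89.0267333984375) 0.0703309845205588
fence y [0.05943245 0.07965175] stop x [0.06126991 0.07984326]
knob ((12.165122985839844, -36.950416564941406), (51.87837600708008, 13.263352394104004), 37.109031677246094) 921
```

View pics/w7.png

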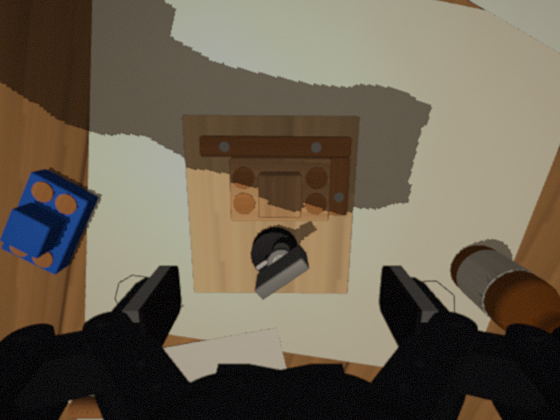

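The wrist view shows the blank snug in the corner, with the boss at (280,195), and the knob at (285,275) still at its start angle (37.1° in board axes, as before). Next is the knob.

```bash
python3 - <<'E'
from h import *
o=manip.get_obs();print(o['joint_positions'])
go([.5093,-.1795,.30],-36.1);go([.5093,-.1795,.25],-36.1)
E
```

```text
[ 0.61564197  0.39643122 -0.64349193  1.89515455  0.28928524  0.94481496
  0.13361278]
turn [-2.000e-02  8.000e-02  5.307e+01] shift [-0.      0.0654  0.0989]
turn [-2.000e-02  8.000e-02  5.307e+01] shift [0.     0.0655 0.1489]
```

>>> carry_out --plan '[[[0, 0, 10], [0, 0.02, 0], 1], [[0, 0, 20], [0, 0.04, 0], 1], [[0, 0, 30], [0, 0.0655, 0], 1], [[0, 0, 40], [0, 0.0655, 0.02], 1], [[0, 0, 50], [0, 0.0655, 0.05], 1], [[0, 0, 53.1], [0, 0.0655, 0.08], 1], [[0, 0, 53.1], [0, 0.0655, 0.09], 1], [[0, 0, 53.1], [0, 0.0655, 0.09], 1], [[0, 0, 53.1], [0, 0.0655, 0.09], 1]]'

```text
t: 16.42
ee_pos: [0.5098, -0.1798, 0.3105]
eef_rot: [-3.141, -0.001, -0.63]
ft_force: [-0.9, -0.7, 0.0]
opening: 0.0856
```

```bash
python3 - <<'E'
from h import *
o=manip.get_obs();print(o['t'],o['ee_pos'],np.degrees(o['eef_rot']),o['joint_positions'])
f=grab('wrist','w8.png');C=cloud(f);p=C[(np.hypot(C[...,0]-.509,C[...,1]+.18)<.06)&(C[...,2]>.1)&(C[...,2]<.112)]
print(len(p),cv2.minAreaRect((p[:,:2]*1000).astype(np.float32)))
go([.5093,-.1795,.25],-36.1)
E
```

```text
16.425 [ 0.50983846 -0.17976987  0.31051491] [-1.79971010e+02 -6.35820147e-02 -3.61076059e+01] [ 0.49904261  0.53313243 -0.36601858  1.8951118   0.2673439   0.75963845
 -0.6458131 ]
2033 ((510.1030578613281, -179.30697631835938), (51.93865966796875, 12.823413848876953), 54.44156265258789)
turn [-0.03 -0.07 -0.02] shift [-0.0007  0.0001  0.0605]
```

>>> carry_out --plan '[[[0, 0, 0], [0, 0, 0.03], 1], [[0, 0, 0], [0, 0, 0.05], 1], [[0, 0, 0], [0, 0, 0.06], 1], [[0, 0, 0], [0, 0, 0.06], 1], [[0, 0, 0], [0, 0, 0.06], 0], [[0, 0, 0], [0, 0, 0.06], 0], [[0, 0, 0], [0, 0, 0.06], 0], [[0, 0, 0], [0, 0, 0.06], 0], [[0, 0, 0], [0, 0, 0.06], 0], [[0, 0, 0], [0, 0, 0.06], 0], [[0, 0, 0], [0, 0, 0.06], 0], [[0, 0, 0], [0, 0, 0.06], 0], [[0, 0, 0], [0, 0, 0.06], 0]]' --squeeze 40

```text
t: 18.1
ee_pos: [0.5098, -0.1798, 0.2499]
eef_rot: [-3.141, -0.001, -0.631]
ft_force: [2.1, -3.3, 5.2]
opening: 0.0123
```

```bash
cat > st.py <<'E'
from h import *
np.set_printoptions(precision=3,suppress=True)
for i in range(2):
    grab('wrist');o=manip.get_obs()
    print(o['t'],o['ee_pos'],np.degrees(o['eef_rot'])[2],o['opening'],'F',o['ft_force'],'M',o['wrist_torque'],'q7',o['joint_positions'][6])
E
python3 st.py
```

```text
18.15 [ 0.51 -0.18  0.25] -36.155212107140386 0.012358608044042643 F [ 2.779 -2.696  5.052] M [-0.485 -0.388 -0.042] q7 -0.6935120874818379
18.2 [ 0.51 -0.18  0.25] -36.15589751253717 0.012640934387248096 F [ 1.623 -1.672  5.99 ] M [-0.509 -0.368 -0.032] q7 -0.6935233152086001
```

>>> carry_out --plan '[[[0, 0, 8], [0, 0, 0], 0], [[0, 0, 16], [0, 0, 0], 0], [[0, 0, 24], [0, 0, 0], 0], [[0, 0, 32], [0, 0, 0], 0], [[0, 0, 40], [0, 0, 0], 0], [[0, 0, 45], [0, 0, 0], 0], [[0, 0, 50], [0, 0, 0], 0], [[0, 0, 50], [0, 0, 0], 0]]'

```text
t: 19.2
ee_pos: [0.5097, -0.1795, 0.2499]
eef_rot: [-3.141, -0.0, -1.505]
ft_force: [0.4, -1.0, 7.7]
opening: 0.0123
```

```bash
python3 st.py
```

```text
19.25 [ 0.51  -0.179  0.25 ] -86.15819233608238 0.012023586717738092 F [ 0.33  -0.53   6.728] M [ 0.02  -0.098 -0.053] q7 -1.3630163671255968
19.3 [ 0.51  -0.179  0.25 ] -86.14334620640801 0.012504970899797282 F [ 0.207 -1.196  6.735] M [ 0.084 -0.108 -0.035] q7 -1.3628100202245803
```

>>> carry_out --plan '[[[0, 0, 6], [0, 0, 0], 0], [[0, 0, 12], [0, 0, 0], 0], [[0, 0, 18], [0, 0, 0], 0], [[0, 0, 22], [0, 0, 0], 0], [[0, 0, 24], [0, 0, 0], 0], [[0, 0, 24], [0, 0, 0], 0]]'

```text
t: 20.05
ee_pos: [0.5097, -0.1793, 0.2499]
eef_rot: [-3.141, 0.0, -1.923]
ft_force: [1.4, 0.9, 7.7]
opening: 0.0123
```

```bash
python3 st.py
```

```text
20.1 [ 0.51  -0.179  0.25 ] -110.14250275869964 0.012651872883463998 F [0.805 0.712 7.823] M [ 0.374 -0.139 -0.005] q7 -1.67572524209764
20.15 [ 0.51  -0.179  0.25 ] -110.13587314729392 0.012468418316274063 F [1.05  1.231 7.995] M [ 0.363 -0.098 -0.032] q7 -1.6756337700501953
```

>>> carry_out --plan '[[[0, 0, 3], [0, 0, 0], 0], [[0, 0, 6], [0, 0, 0], 0], [[0, 0, 6], [0, 0, 0], 0]]'

```text
t: 20.52
ee_pos: [0.5098, -0.1793, 0.2498]
eef_rot: [-3.141, 0.001, -2.028]
ft_force: [1.3, 1.7, 7.9]
opening: 0.0121
```

```bash
python3 st.py
```

```text
20.575 [ 0.51  -0.179  0.25 ] -116.1410779060344 0.012581096630640623 F [1.481 0.825 7.64 ] M [ 0.373 -0.176  0.003] q7 -1.753272698091788
20.625 [ 0.51  -0.179  0.25 ] -116.13206978236316 0.0125490649111461 F [0.052 1.374 8.385] M [ 0.465 -0.192 -0.042] q7 -1.7531428829959896
```

>>> carry_out --plan '[[[0, 0, 3], [0, 0, 0], 0], [[0, 0, 6], [0, 0, 0], 0], [[0, 0, 6], [0, 0, 0], 0]]'

```text
t: 21.0
ee_pos: [0.5098, -0.1792, 0.2498]
eef_rot: [-3.141, 0.001, -2.132]
ft_force: [0.1, 2.3, 8.5]
opening: 0.0121
```

```bash
python3 st.py; python3 fit.py w9.png
```

```text
21.05 [ 0.51  -0.179  0.25 ] -122.13596659131503 0.012294728884110626 F [1.019 1.991 7.278] M [ 0.486 -0.227 -0.031] q7 -1.8305641859642585
21.1 [ 0.51  -0.179  0.25 ] -122.13203831149643 0.012328869007553204 F [0.369 0.913 7.972] M [ 0.433 -0.263 -0.013] q7 -1.8304581154975348
slab centre (home 10,28) [18.17  7.35] [109.8  78.9] 17.32 z 0.04278293682703016 x [-0.03675688  0.06047734] y [-0.02918103  0.0572762 ]
boss ((27.094226837158203, 26.6610107421875), (6.1834821701049805, 40.87820053100586), 0.8136501312255859) 0.06962688262727826Traceback (most recent call last):
  File "fit.py", line 10, in <module>
    F=P(.030,.0365,-.05,.04,.05,.09);S=P(.030,.0365,.05,.09,-.0,.05);print('fence y',np.percentile(F[:,1],[1,99]),'stop x',np.percentile(S[:,0],[1,99]))
                                                                                     ~~~~~~~~~~~~~^^^^^^^^^^^^^^^
    return _quantile_unchecked(
        a, q, axis, out, overwrite_input, method, keepdims, weights)
    return _ureduce(a,
                    func=_quantile_ureduce_func,
    ...<5 lines>...
                    overwrite_input=overwrite_input,
                    method=method)
    r = func(a, **kwargs)
    result = _quantile(arr,
                       quantiles=q,
    ...<2 lines>...
                       out=out,
                       weights=wgt)
    slices_having_nans = np.isnan(arr[-1, ...])
                                  ~~~^^^^^^^^^
IndexError: index -1 is out of bounds for axis 0 with size 0
```

>>> carry_out --plan '[[[0, 0, 3], [0, 0, 0], 0], [[0, 0, 5], [0, 0, 0], 0], [[0, 0, 5], [0, 0, 0], 0]]'

```text
t: 21.52
ee_pos: [0.5098, -0.1792, 0.2499]
eef_rot: [-3.141, 0.001, -2.219]
ft_force: [1.3, 1.8, 7.1]
opening: 0.0123
```

```bash
python3 st.py
```

```text
21.575 [ 0.51  -0.179  0.25 ] -127.12744146061665 0.012173561356207663 F [1.221 2.549 7.668] M [ 0.401 -0.321  0.1  ] q7 -1.8946861971179092
21.625 [ 0.51  -0.179  0.25 ] -127.12091460064326 0.012385055043826565 F [0.018 1.887 7.287] M [ 0.464 -0.26   0.052] q7 -1.8946249220405333
```

>>> carry_out --plan '[[[0, 0, 3], [0, 0, 0], 0], [[0, 0, 5], [0, 0, 0], 0], [[0, 0, 5], [0, 0, 0], 0]]'

```text
t: 22.0
ee_pos: [0.5098, -0.1792, 0.2499]
eef_rot: [-3.141, 0.001, -2.306]
ft_force: [1.1, 1.4, 6.9]
opening: 0.0124
```

```bash
python3 st.py
```

```text
22.05 [ 0.51  -0.179  0.25 ] -132.12347395841175 0.012328815782520123 F [1.152 1.847 7.662] M [ 0.441 -0.312  0.204] q7 -1.9587674208947738
22.1 [ 0.51  -0.179  0.25 ] -132.11166225052298 0.012469112834518712 F [1.24  1.373 7.999] M [ 0.418 -0.363  0.185] q7 -1.958623734012988
```

>>> carry_out --plan '[[[0, 0, 3], [0, 0, 0], 0], [[0, 0, 5], [0, 0, 0], 0], [[0, 0, 5], [0, 0, 0], 0]]'

```text
t: 22.48
ee_pos: [0.5099, -0.1792, 0.2499]
eef_rot: [-3.141, 0.001, -2.394]
ft_force: [0.7, 1.4, 7.7]
opening: 0.0125
```

```bash
python3 st.py; python3 - <<'E'
from h import *
f=grab('wrist'); im=cv2.cvtColor(f['frame'],cv2.COLOR_RGB2BGR); cv2.imwrite('pics/w10.png',cv2.resize(im,(784,588)))
E
```

```text
22.525 [ 0.51  -0.179  0.25 ] -137.11710700363477 0.012419382683832624 F [1.296 1.962 8.408] M [ 0.476 -0.323  0.223] q7 -2.02272759241509
22.575 [ 0.51  -0.179  0.25 ] -137.10875157902225 0.01228183725518872 F [1.111 1.386 6.505] M [ 0.478 -0.391  0.179] q7 -2.0226246685093674
```

View pics/w10.png

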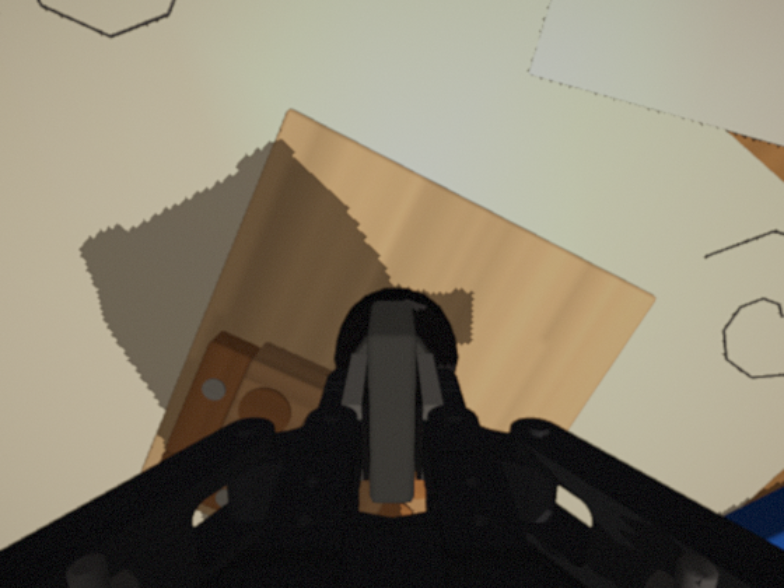

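At 101° turned the torque has risen to 0.2 N m, so the cam is on the blank; contact was at about 88–90°. I'll continue slowly toward one click.

>>> carry_out --plan '[[[0, 0, 3], [0, 0, 0], 0], [[0, 0, 5], [0, 0, 0], 0], [[0, 0, 5], [0, 0, 0], 0]]'

```text
t: 23.0
ee_pos: [0.5099, -0.1792, 0.2498]
eef_rot: [-3.141, 0.001, -2.481]
ft_force: [1.9, 1.9, 7.4]
opening: 0.0126
```

```bash
python3 st.py
```

```text
23.05 [ 0.51  -0.179  0.25 ] -142.12239643680465 0.012395054937713063 F [1.994 1.075 7.556] M [ 0.526 -0.408  0.063] q7 -2.0866642696397744
23.1 [ 0.51  -0.179  0.25 ] -142.12169195671734 0.01196223490430466 F [1.261 2.574 7.221] M [ 0.578 -0.412 -0.019] q7 -2.086649109655719
```

>>> carry_out --plan '[[[0, 0, 3], [0, 0, 0], 0], [[0, 0, 5], [0, 0, 0], 0], [[0, 0, 5], [0, 0, 0], 0]]'

```text
t: 23.48
ee_pos: [0.5099, -0.1792, 0.2499]
eef_rot: [-3.141, 0.001, -2.568]
ft_force: [1.8, 1.7, 7.9]
opening: 0.0122
```

```bash
python3 st.py
```

```text
23.525 [ 0.51  -0.179  0.25 ] -147.12810676111593 0.012440740721055618 F [0.268 1.91  7.948] M [ 0.585 -0.517 -0.094] q7 -2.1505359214492574
23.575 [ 0.51  -0.179  0.25 ] -147.12576787769106 0.01229180490422563 F [2.531 1.295 7.34 ] M [ 0.606 -0.535 -0.125] q7 -2.1504653189681973
```

>>> carry_out --plan '[[[0, 0, 3], [0, 0, 0], 0], [[0, 0, 5], [0, 0, 0], 0], [[0, 0, 5], [0, 0, 0], 0]]'

```text
t: 23.95
ee_pos: [0.51, -0.1792, 0.2499]
eef_rot: [-3.142, 0.001, -2.656]
ft_force: [2.3, 2.3, 6.7]
opening: 0.0124
```

```bash
python3 st.py
```

```text
24.0 [ 0.51  -0.179  0.25 ] -152.13226471008582 0.012358367426872298 F [2.235 2.081 6.54 ] M [ 0.619 -0.562 -0.08 ] q7 -2.214282029292905
24.05 [ 0.51  -0.179  0.25 ] -152.12548594003184 0.0121312987372084 F [2.71  2.752 7.099] M [ 0.604 -0.625 -0.089] q7 -2.21421133707114
```

>>> carry_out --plan '[[[0, 0, 3], [0, 0, 0], 0], [[0, 0, 5], [0, 0, 0], 0], [[0, 0, 5], [0, 0, 0], 0]]'

```text
t: 24.42
ee_pos: [0.51, -0.1792, 0.2499]
eef_rot: [3.142, 0.001, -2.743]
ft_force: [2.2, 2.6, 6.8]
opening: 0.0127
```

```bash
python3 st.py
```

```text
24.475 [ 0.51  -0.179  0.25 ] -157.11615445582848 0.012350198307646715 F [2.094 2.483 6.55 ] M [ 0.515 -0.637  0.065] q7 -2.277819199958699
24.525 [ 0.51  -0.179  0.25 ] -157.11759947094322 0.012291901801308298 F [1.389 2.699 7.093] M [ 0.652 -0.586  0.045] q7 -2.2777825332830184
```

>>> carry_out --plan '[[[0, 0, 3], [0, 0, 0], 0], [[0, 0, 5], [0, 0, 0], 0], [[0, 0, 5], [0, 0, 0], 0]]'

```text
t: 24.9
ee_pos: [0.51, -0.1791, 0.2498]
eef_rot: [3.142, 0.001, -2.83]
ft_force: [2.5, 1.9, 6.6]
opening: 0.0125
```

```bash
python3 st.py
```

```text
24.95 [ 0.51  -0.179  0.25 ] -162.10874682351874 0.012325662312658907 F [2.161 1.606 6.559] M [ 0.482 -0.644  0.253] q7 -2.341374325189052
25.0 [ 0.51  -0.179  0.25 ] -162.1045038567633 0.012291524710850753 F [2.18  2.382 7.222] M [ 0.559 -0.639  0.162] q7 -2.34130214889334
```

>>> carry_out --plan '[[[0, 0, 0], [0, 0, 0], 0.3], [[0, 0, 0], [0, 0, 0], 0.5], [[0, 0, 0], [0, 0, 0], 0.5], [[0, 0, 0], [0, 0, 0], 0.8], [[0, 0, 0], [0, 0, 0], 0.8], [[0, 0, 0], [0, 0, -0.02], 0.8], [[0, 0, 0], [0, 0, -0.06], 1], [[0, 0, 0], [0, 0, -0.11], 1], [[0, 0, 0], [0, 0, -0.16], 1], [[0, 0, -10], [-0.03, -0.04, -0.18], 1], [[0, 0, -20], [-0.06, -0.08, -0.18], 1], [[0, 0, -20], [-0.06, -0.08, -0.18], 1], [[0, 0, -20], [-0.06, -0.08, -0.18], 1]]'

```text
t: 26.62
ee_pos: [0.5907, -0.2374, 0.4291]
eef_rot: [3.141, -0.001, -2.483]
ft_force: [-1.0, 1.2, 0.0]
opening: 0.0853
```

```bash
python3 st.py|tail -1; python3 - <<'E'
from h import *
np.set_printoptions(precision=4,suppress=True)
f=grab('wrist','w11.png'); C=cloud(f).reshape(-1,3)
a=np.radians(16.8);B=C-[.4871,-.1474,0];q=np.c_[B[:,0]*np.cos(a)+B[:,1]*np.sin(a),-B[:,0]*np.sin(a)+B[:,1]*np.cos(a),B[:,2]]
def P(z0,z1,x0,x1,y0,y1):
    s=q[(q[:,2]>z0)&(q[:,2]<z1)&(q[:,0]>x0)&(q[:,0]<x1)&(q[:,1]>y0)&(q[:,1]<y1)]
    return len(s),s.mean(0),cv2.minAreaRect((s[:,:2]*1000).astype(np.float32))
print('slab',P(.039,.046,-.07,.075,-.003,.075));print('boss',P(.066,.074,-.03,.05,.0,.06));print('knob',P(.1,.112,-.03,.05,-.08,0.0))
for l,z in [('cam_nose',.04),('knob_end',.092),('knob_grip',.092)]:
    for r in models.landmark_of('wrist',l)[:2]:
        w=ray(f,r['pixel'],z); v=w[:2]-[.5093,-.1795]; print(l,round(r['conf'],2),r['pixel'],'dist',np.hypot(*v),'world ang',np.degrees(np.arctan2(v[1],v[0])))
im=cv2.cvtColor(f['frame'],cv2.COLOR_RGB2BGR);u,v=map(int,pix(f,[.50,-.15,.05]));u=min(max(u,100),460);v=min(max(v,75),345)
cv2.imwrite('pics/w11c.png',cv2.resize(im[v-75:v+75,u-100:u+100],None,fx=4,fy=4,interpolation=cv2.INTER_CUBIC));print(u,v)
E
```

```text
26.725 [ 0.591 -0.237  0.43 ] -142.1797070062659 0.08529086176631107 F [-0.622  0.449 -0.129] M [ 0.024 -0.008 -0.021] q7 -2.0519064268768425
slab (2134, array([0.0163, 0.0245, 0.0433]), ((10.907096862792969, 27.962522506713867), (99.7825927734375, 61.94136047363281), 0.20775513350963593))
boss (1110, array([0.0117, 0.0257, 0.0705]), ((10.625783920288086, 26.436420440673828), (40.50808334350586, 40.423702239990234), 89.7691421508789))
knob (707, array([ 0.0135, -0.0398,  0.1061]), ((12.51681137084961, -38.214439392089844), (13.460067749023438, 51.83982467651367), 1.2418631315231323))
cam_nose 0.59 [313.2, 289.7] dist 0.03671956458164107 world ang 146.81836449189743
cam_nose 0.31 [296.2, 305.5] dist 0.05663151400387951 world ang 119.63297822314857
knob_end 0.8 [296.2, 309.0] dist 0.030341638555098516 world ang 106.59899719011796
knob_grip 0.65 [311.4, 282.8] dist 0.004448586924061697 world ang -117.16089108152815
knob_grip 0.26 [288.4, 309.2] dist 0.034324087044739625 world ang 94.01348360117372
294 289
```

View pics/w11c.png

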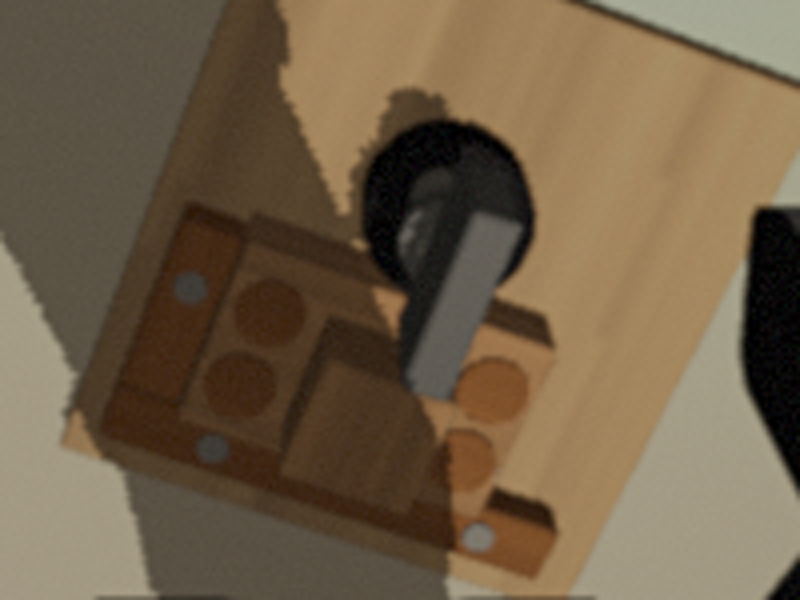

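The close view shows the blank tight in the corner, with its boss at crop (350,430). The cam is against its side at (450,200) and the knob bar stands at 91.2° in board axes. That is 126° turned, of which about 36–39° (0.63–0.68 rad) is slip: one click. I'm handing it in.

```bash
python3 -c "
from h import *
print(manip.get_obs()['t'],manip.job_done())"
```

```text
the job is handed in; nothing more can be done
26.925 None
```

The blank is clamped in the corner and the job is handed in at 26.9 s. No verdict was reported.

**What I did:** I gripped the pale blank by its boss and set it flat on the board. I slid it onto the fence, then onto the end stop, where it took 11 N with no further motion. I let go and confirmed it was home with the knob still at its start angle. Then I turned the knob 126° clockwise in one grip. The cam met the blank at about 89°, the torque swung through one full cycle (one click), and I released and lifted clear.

**Last checks:**
- **Blank position:** the boss measured about 0.6 mm off home along the fence and 1.6 mm off across it. The knob, measured in the same view, sat about 1.2 mm off its known axis in that same crosswise direction, so the true error is likely under 0.5 mm. The blank was square within 0.3° and flat.
- **Clutch slip:** about 36–39° (0.63–0.68 rad), within the 0.40–1.33 allowed. The torque cycle and the measured knob and cam angles agree on this.
- **Robot:** it was clear of everything, and no bystander was approached.

**Less certain:**
- While sliding, I pressed harder on the board than I meant to, up to about 25 N, and eased off.
- The wrist torque had a bias of about 0.1 N m, so I judged the click by the swing in torque.
- I could not measure the cam's grip force directly.

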